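# Set the flow tester to its third step and start it

## Robot

A 6-joint arm with a two-finger parallel gripper is mounted at the origin on a cart in front of the work surface, level with it; the furniture and walls round the work are solid. World frame = base frame: x ahead of the robot, y to its left, z up, the work surface at z = 0. Lengths are in m, angles in rad, forces in N, time in s.
With the tool pointing down it reaches from about 0.3 to 0.95 m from the base axis. Payload 3.1 kg.
Tool frame: the origin (TCP) lies between the finger pads; the fingertips stand 19 mm ahead of it and the grasp point (between the pads) is the TCP (ctrl.tip_extent is the distance from the TCP to the fingertips, in m); x points along the fingers, y is the direction in which the jaws open and shut, and the axes are right-handed (so a half turn about x gives the same grasp; the last joint's range is limited). The gripper opens to 85 mm and grips with 20 to 120 N. Pads are 22 mm wide; open, the fingers measure 114 mm over their backs; the gripper's body (76 mm by 85 mm) begins 54 mm behind the grasp point. The pads swing forward as they close: fully open they stand 13 mm farther back than shut.
Start: joints at [-0.07, 0.308, 1.634, -0, 1.2, -0.07], TCP at [0.625, -0, 0.25] pointing down, gripper open.
Joint ranges: [-3.06, 3.06], [-0.79, 1.96], [0.05, 2.63], [-1.19, 4.34], [0.05, 2.64], [-2.94, 2.94]. Speed limits (rad/s): [2.79, 2.79, 3.14, 3.14, 3.14, 3.14].

## Interface

Orientations are given as a rotation vector (axis times angle).
In Python, from bench import state, capture, get_calibration, close_job, ctrl gives the robot as it stands.
- The arm moves only by the shell command python3 -m handwheel 'ROWS' [OPENING] [FORCE]. ROWS is JSON, one flat list of numbers, 6 for each row, row after row: the shift along the tool's x, y, z in units of 40 mm (1.0 is 40 mm), then the turn, a rotation vector about the tool's x, y, z in units of 6 degrees (1.0 is 6 degrees). In form: [x, y, z, ax, ay, az, x, y, z, ax, ay, az, ...]. A call has 1 to 8 rows; each row is the pose to reach, as a shift and turn from the pose commanded when the call began, along the tool's axes at that moment; what a row does not reach only later rows make up. A row lasts 1/8 s, in which the tool goes at most 62.5 mm and 10.7 degrees, less where a joint would pass 70% of its speed; a pose out of reach is approached as far as the arm can. A call with a gripper value outside its range is refused whole. OPENING is the closure in counts, from 0 (fully open) to 255 (shut), set as the call begins (- or left out, the last holds). The fingers move at their own pace and stop on an object; FORCE is the grip in N (left out, the last holds). Time passes only in rows, so rows that repeat a pose let the fingers close. It gives the time, the measured TCP pose, the force and the opening at its end, in the units of the state.
- state(): the state, without advancing time (a new reading comes with each control period).
- capture(name): name is "scene" or "side" or "wrist"; returns the picture (420x560x3 uint8, red, green, blue); there is no depth.
- get_calibration(name): a dict with "K" (3x3 intrinsics, pixels), "rvec" (rotation vector, rad) and "tvec" (3), from world to camera coordinates, as OpenCV has them. Camera axes: x right, y down, z forward; pixel columns grow to the right and rows downward; lengths in m; the calibration is good to about 2 mm. A picture is of the moment at which its call begins: read the wrist's pose just before it. get_calibration takes no time and is no camera call; for the wrist camera it gives the pose at the moment of the call.
- close_job(): hands the job in, once; it reports no verdict.
The state is a dict: "time_s": time; "joints": joint angles; "qvel": joint speeds; "tau": joint torques, N m; "tool_pos": TCP position; "eef_rot": TCP orientation; "wrist_force": force on the tool from outside, world axes, zero at the start; "torque": the same for the moment, N m; "opening": finger opening in m.
Only numpy, scipy, OpenCV 4.12 (cv2) and the standard library are available. Lean on these libraries where they do the work, as an engineer would, in place of code of your own. Each camera call takes 0.05 s, during which the arm holds its last target.

## Task

Set the shower-head flow tester to step three: from behind, push the orange plate of its slide with the fingertips, click by click, counting from the parked end, and leave it in the third notch (the mark with three dots) without ever running on past it. Then press the green button on the separate start box fully down and let it come up again. Only push and press: do not pinch the slide or press on its black cowl, and leave the loose parts where they stand.

Things in the scene. Friction and masses are not known exactly. Their poses are not given: they have to be found in the camera images.
- tester: flow tester: low grey console with aluminium top, 120 mm along its own x, 250 mm along its own y, fixed; origin at the centre of its underside on the bench, flat deck 40 mm above it. A dark slot runs along its own y at x = 0; beside it on the +x side are five marks of one to five blue dots. Two brass ports stick out 20 mm on the +x side. Yaw varies about 0.35 rad either way
- selector (a joint): selector slide, m along the tester's own +y: 0 parked end, 0.103 end stop. Starts in the first 8 mm, where it runs freely (0.5 N). Notches at 0.029, 0.047, 0.065 (third), 0.083, 0.101; ridge tops halfway between (first 0.020). Each climb takes a steady 4 to 8 N up to the ridge top; just past it the slide snaps ahead into the next notch, the push drops to about zero, and it stays there
- push_face (a point): centre of the slide's push face: the flat -y side of an upright orange plate, 46 mm wide along the tester's x, 6 mm thick, 2 to 32 mm above the deck (this point: 17 mm). Moves with the slide; at slide 0 it is at x = 0, y = -0.061 in the tester's frame, with 60 mm of free flat deck behind it (towards -y). Push it towards the tester's own +y
- cowl: black sloping cowl on the slide, directly ahead (+y) of the orange plate, 44 mm wide, 25 mm tall, 26 mm long, with a white pointer at its +x foot. Not to be pressed on. Origin on the deck, on the slot's line, level with the pointer; at slide 0 it is at y = -0.045 in the tester's frame
- step_three (a point): point on the tester's deck, on the slot's line, level with the mark of three dots: the cowl's origin and pointer stand here when the slide is in the third notch
- start_box: the start box: grey box 80x80 mm, 41 mm tall, fixed to the bench, with a black button housing (48 mm across, top 53 mm above the bench) in the middle of its top; origin at the centre of its underside
- start (a joint): travel in m of the green start button, 0 up, 0.006 fully pressed; it springs back by itself. Fully down takes about 5 N
- start_top (a point): centre of the green button's top face (32 mm across, 63 mm above the bench when up); press straight down
- nipple_3: small brass double nipple, 23x26x40 mm, standing upright loose on the tester's top near its +y end; origin at the centre of its underside. A bystander: leave it alone
- nut_1: chrome union nut, 29x32x12 mm, lying loose on the tester's top near its +y end; origin at the centre of its underside. A bystander: leave it alone
- ptfe_1: white thread tape on a blue spool, 64x55x16 mm, lying loose on the bench; origin at the centre of its underside. A bystander: leave it alone
- plug_gauge: steel plug gauge with a red ring, 21x106x21 mm, lying loose on the bench; origin at the centre of its underside, long along its own y. A bystander: leave it alone
- bottle_1: small brown dropper bottle, 34 mm across, 102 mm tall, standing loose on the bench; origin at the centre of its underside. A bystander: leave it alone
- head_03: chrome shower head lying spray face down, 125 mm across, 92 mm tall, loose on the bench; origin at the centre of its underside. A bystander: leave it alone
Not all that is in view belongs to the job. Of the things shaped like the start_box, the grey one is meant.

How it is judged:
On the way, in this order (a step that is already met when the one before it is completed fails the run):
1. the slide rests in the third notch (value of joint selector between 0.061 and 0.069 m and velocity of joint selector between -0.01 and 0.01 m/s), for 0.3 s.
2. the start button is pressed fully down (value of joint start above 0.0045 m), for 0.04 s.
At the end, for the whole second after the job is handed in: the slide rests within 4 mm of the third notch (joint selector 0.061 to 0.069), after that the start button has been pressed at least 4.5 mm down, and it is up again (less than 1.5 mm down) (all of step 1 and value of joint start below 0.0015 m); the robot touches nothing.
It fails at once if the slide runs on over the ridge after the third notch (joint selector above 0.075) (value of joint selector above 0.075 m).
It fails at once if the start button is pressed (more than 3 mm) while the slide is not in the third notch (value of joint start above 0.003 m and not (value of joint selector between 0.061 and 0.069 m)).
It fails at once if the fingers press on the slide's black cowl (over 2 N): pinching instead of pushing (contact force between the fingers and cowl above 2 N).
It fails at once if a loose part is moved more than 15 mm or lifted (distance of any of nipple_3, nut_1, ptfe_1, plug_gauge, bottle_1, head_03 from where it was at the start of the episode above 0.015 m).
It also fails if it takes over 54 s, if anything falls off the work surface, if the arm or the gripper's body presses on something with over 40 N, if the wrist force passes 120 N, or if a joint passes its speed limit or range.

## Working session

There is one attempt and no reset: what is moved stays moved. The work goes in short steps, Python scripts to look and compute and a shell command to move; the robot and the scene stay as the last step left them, time stands still between calls to the robot, and variables do not carry over. Pictures are saved under pics/ and viewed, and the job is handed in when it is done.

```bash
ls; mkdir -p pics; python3 - <<'E'
from bench import *
import cv2
for n in ["scene","side","wrist"]:
    im=capture(n); cv2.imwrite(f"pics/{n}0.png",im[:,:,::-1]); c=get_calibration(n); print(n,c)
print(state(), ctrl.tip_extent)
E
```

```text
pics
scene {'K': array([[384.92482808,   0.        , 280.50077543],
       [  0.        , 384.92482808, 208.31022099],
       [  0.        ,   0.        ,   1.        ]]), 'rvec': array([ 2.32892014, -0.7818591 ,  0.31326428]), 'tvec': array([-0.4695824 ,  0.24973374,  1.11004365])}
side {'K': array([[491.79021456,   0.        , 285.28717348],
       [  0.        , 491.79021456, 211.62496919],
       [  0.        ,   0.        ,   1.        ]]), 'rvec': array([ 0.76460842, -2.54794617,  1.17709689]), 'tvec': array([0.44629675, 0.27568106, 1.09501659])}
wrist {'K': array([[316.03925667,   0.        , 281.37560966],
       [  0.        , 316.03925667, 206.67101017],
       [  0.        ,   0.        ,   1.        ]]), 'rvec': array([-2.88081901e+00, -2.11280221e-05,  1.24089960e-03]), 'tvec': array([-0.62520946, -0.03352463,  0.37722989])}
{'time_s': 0.15, 'joints': array([-6.96961248e-02,  3.08854856e-01,  1.63485710e+00,  3.39569511e-06,
        1.19970856e+00, -6.97093370e-02]), 'qvel': array([-6.76678176e-04, -2.32047908e-03, -3.41065163e-03, -6.30868802e-04,
        8.20545256e-05, -2.63000677e-04]), 'tau': array([-7.71605373e-04, -4.15801048e+01, -2.77146006e+01, -1.83032253e-04,
        6.02632252e-03, -2.39092765e-05]), 'tool_pos': array([6.24402222e-01, 1.77955609e-05, 2.49297463e-01]), 'eef_rot': array([ 1.20842427,  1.21064384, -1.21047157]), 'wrist_force': array([ 0.72495459, -0.11926896,  0.33118444]), 'torque': array([ 0.06795028, -0.00951411, -0.00619157]), 'opening': 0.08548743692483154} 0.019
```

View pics/scene0.png

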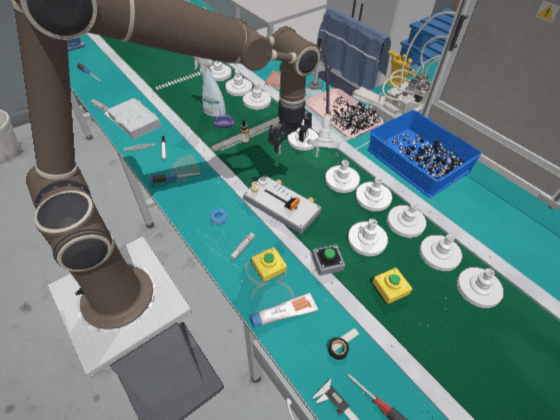

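View pics/side0.png

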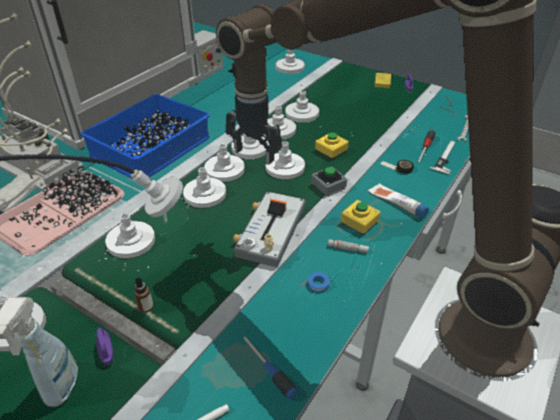

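View pics/wrist0.png

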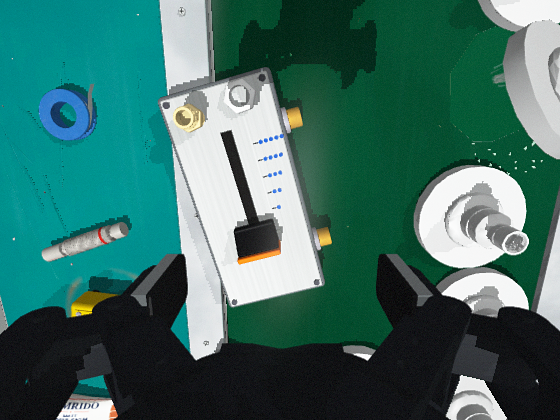

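```bash
cat > h.py <<'E'
import numpy as np, cv2
from bench import *
def back(cal,uv,z):
    R=cv2.Rodrigues(np.array(cal['rvec'],float))[0]; t=np.array(cal['tvec'])
    uv=np.atleast_2d(np.array(uv,float)); d=np.c_[uv,np.ones(len(uv))]@np.linalg.inv(cal['K']).T@R
    c=-R.T@t
    return c+d*((z-c[2])/d[:,2])[:,None]
def proj(cal,p):
    return cv2.projectPoints(np.atleast_2d(np.array(p,float)),np.array(cal['rvec'],float),np.array(cal['tvec'],float),cal['K'],None)[0][:,0]
E
python3 - <<'E'
import cv2
a=cv2.imread('pics/wrist0.png')[60:310,150:340]; cv2.imwrite('pics/w0c.png',cv2.resize(a[:125],None,fx=4,fy=4,interpolation=2));cv2.imwrite('pics/w0d.png',cv2.resize(a[125:],None,fx=4,fy=4,interpolation=2))
a=cv2.imread('pics/scene0.png')[235:285,300:360]; b=cv2.imread('pics/side0.png')[155:205,300:360]
cv2.imwrite('pics/box.png',cv2.resize(cv2.hconcat([a,b]),None,fx=6,fy=6,interpolation=2))
E
```

```text
(no output)
```

View pics/w0c.png

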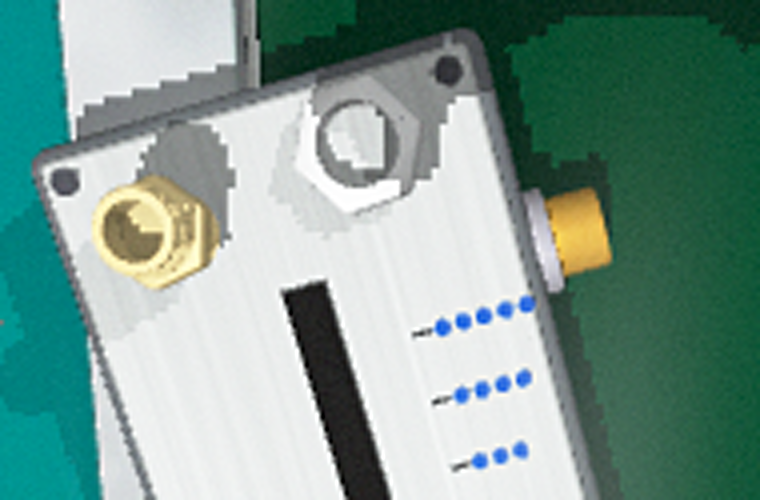

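View pics/w0d.png

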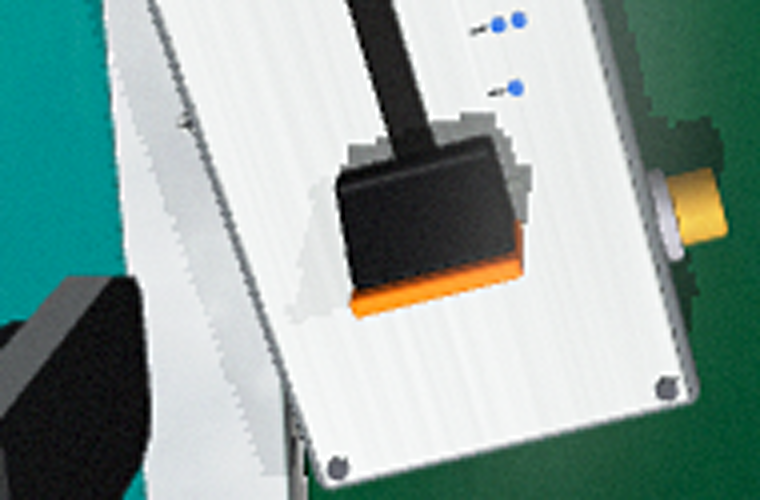

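View pics/box.png

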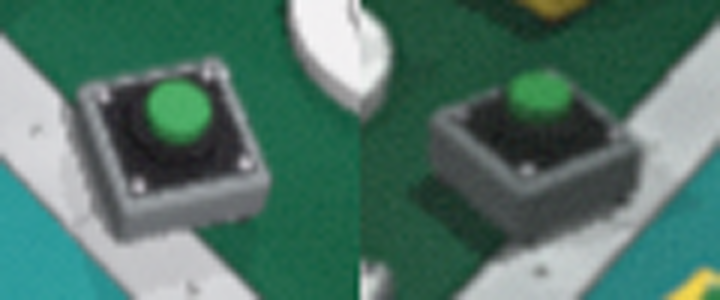

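```bash
cat >> h.py <<'E'
W0=dict(K=np.array([[316.03925667,0,281.37560966],[0,316.03925667,206.67101017],[0,0,1]]),rvec=np.array([-2.88081901e+00,-2.11280221e-05,1.24089960e-03]),tvec=np.array([-0.62520946,-0.03352463,0.37722989]))
E
python3 - <<'E'
from h import *
print('cam',-cv2.Rodrigues(W0['rvec'])[0].T@W0['tvec'])
uv=[[166.25,105.5],[262.25,77.5],[316.75,282],[234.75,302]]
P=back(W0,uv,0.040); print(P)
for i in range(4): print(np.linalg.norm(P[i]-P[(i+1)%4]))
c=P.mean(0); print('c',c)
d=P[0]+P[1]-P[2]-P[3]; d/=np.linalg.norm(d); yaw=np.arctan2(-d[0],d[1]); print('yaw',yaw)
ex=P[1]+P[2]-P[0]-P[3]; print(np.arctan2(ex[1],ex[0]))
R=np.array([[np.cos(yaw),-np.sin(yaw)],[np.sin(yaw),np.cos(yaw)]])
# bottom rear edge of orange: candidates
for z in (.042,.072):
  q=back(W0,[[150+352/4,185+318/4],[150+522/4,185+275/4],[150+352/4,185+293/4],[150+520/4,185+255/4]],z)
  print(z,((q-c)[:,:2]@R).round(4))
q=back(W0,[[150+282/4,60+292/4],[150+325/4,60+282/4],[150+480/4,60+460/4]],.04);print('slot,3mark',((q-c)[:,:2]@R).round(4))
# button triangulate
cs,cd=get_calibration('scene'),get_calibration('side')
M=[c_['K']@np.c_[cv2.Rodrigues(c_['rvec'])[0],c_['tvec']] for c_ in (cs,cd)]
X=cv2.triangulatePoints(M[0],M[1],np.array([[329.7],[252.8]]),np.array([[329.7],[170.]])).ravel(); print('btn',X[:3]/X[3])
print(back(cs,[[329.7,252.8]],.063),back(cd,[[329.7,170]],.063))
for p in ([*c[:2],.04],): print(proj(cs,p),proj(cd,p))
E
```

```text
cam [0.62553221 0.06480876 0.37258883]
[[ 0.50969231  0.08114797  0.04      ]
 [ 0.60647025  0.10735639  0.04      ]
 [ 0.66637482 -0.11461441  0.04      ]
 [ 0.56999252 -0.14083813  0.04      ]]
0.10026391516788949
0.22991214694398723
0.09988609092887202
0.23003031177533412
c [ 0.58813247 -0.01673705  0.04      ]
yaw 0.26441797552941726
0.2650570100825155
0.042 [[-0.0314 -0.069 ]
 [ 0.0188 -0.0689]
 [-0.0291 -0.0616]
 [ 0.0198 -0.0629]]
0.072 [[-0.0233 -0.0565]
 [ 0.0223 -0.0564]
 [-0.0213 -0.0498]
 [ 0.0232 -0.051 ]]
slot,3mark [[-0.0059  0.0751]
 [ 0.0055  0.0746]
 [ 0.0314  0.0201]]
btn [ 0.55992613 -0.28366887  0.05763699]
[[ 0.55483564 -0.28647402  0.063     ]] [[ 0.55792127 -0.27761122  0.063     ]]
[[282.81607281 198.8424576 ]] [[271.7652562  220.53178438]]
```

```bash
cat >> h.py <<'E'
from scipy.spatial.transform import Rotation as Rn
C=np.array([.58813,-.01674]); YAW=.2645
R2=np.array([[np.cos(YAW),-np.sin(YAW)],[np.sin(YAW),np.cos(YAW)]])
def st():
    s=state(); R=Rn.from_rotvec(s['eef_rot']).as_matrix(); p=s['tool_pos']
    t=(p[:2]-C)@R2; f=s['wrist_force'][:2]@R2
    print('t %.2f pos'%s['time_s'],p.round(4),'tester xy',t.round(4),'slide if touching %.4f'%(t[1]+.011+.061),'F tester',f.round(2),'Fz %.2f'%s['wrist_force'][2],'open %.4f'%s['opening'])
    return s,R
def delta(s,R,w): print('tool units',(R.T@(np.array(w)-s['tool_pos'])/.04).round(3))
E
python3 - <<'E'
from h import *
s,R=st(); print(R.round(3)); delta(s,R,[.6103,-.0988,.14])
print((Rn.from_matrix(R).inv()*Rn.from_euler('z',YAW)*Rn.from_matrix(R)).as_rotvec(degrees=True)/6)
E
```

```text
t 0.15 pos [0.6244 0.     0.2493] tester xy [0.0394 0.0067] slide if touching 0.0787 F tester [ 0.67 -0.3 ] Fz 0.33 open 0.0855
[[-0.002  1.     0.   ]
 [ 0.     0.    -1.   ]
 [-1.    -0.002 -0.   ]]
tool units [ 2.733 -0.348  2.471]
[-2.52578473e+00 -4.60503707e-03 -3.29541834e-04]
```

```bash
python3 -m handwheel '[0,-0.1,0.8,-0.8,0,0, 0.5,-0.2,1.6,-1.6,0,0, 1.2,-0.35,2.47,-2.526,0,0, 2.0,-0.35,2.47,-2.526,0,0, 2.7,-0.35,2.47,-2.526,0,0, 2.7,-0.35,2.47,-2.526,0,0, 2.7,-0.35,2.47,-2.526,0,0]' 255 20
python3 - <<'E'
from h import *
st()
for n in ['wrist','side']:
    im=capture(n)[:,:,::-1]; 
    cv2.imwrite(f'pics/{n}1.png', im if n=='wrist' else cv2.resize(im[120:280,180:360],None,fx=4,fy=3.7,interpolation=2))
E
```

```text
time_s: 1.02
tool_pos: [0.6116, -0.0989, 0.1431]
eef_rot: [1.012, 1.322, -1.011]
wrist_force: [0.3, -0.0, -0.3]
opening: 0.0001
t 1.02 pos [ 0.6116 -0.0989  0.1431] tester xy [ 0.0012 -0.0854] slide if touching -0.0134 F tester [ 0.31 -0.13] Fz -0.32 open 0.0001
```

View pics/wrist1.png

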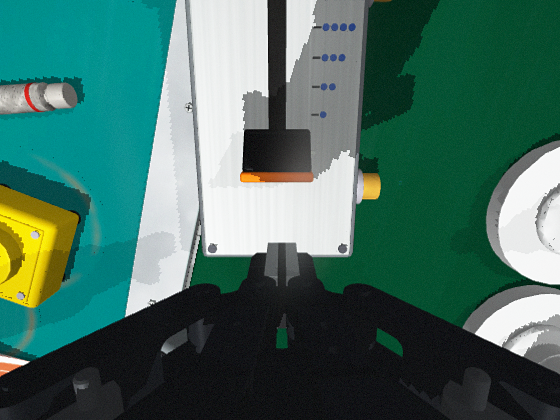

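View pics/side1.png

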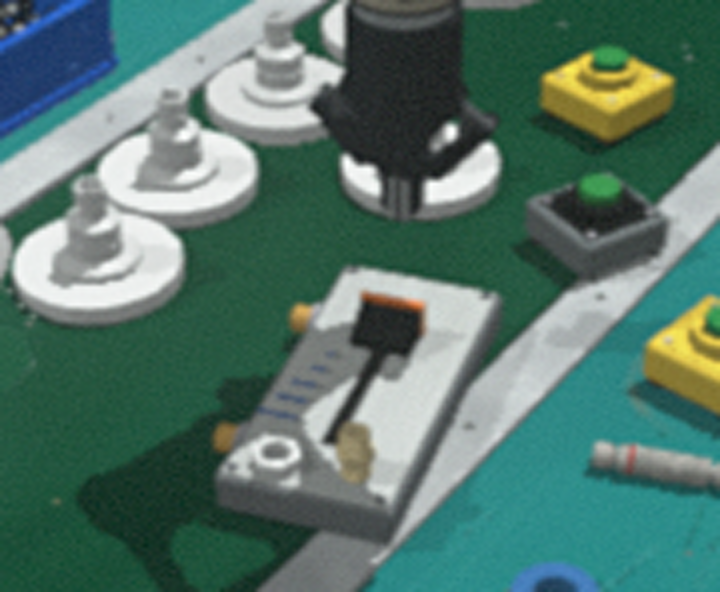

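```bash
python3 -m handwheel '[0.6,0,0,0,0,0, 1.2,0,0,0,0,0, 1.6,0,0,0,0,0, 1.78,0,0,0,0,0, 1.78,0,0,0,0,0, 1.78,0,0,0,0,0]'
python3 - <<'E'
from h import *
st()
im=[]
for n in ['wrist','side']:
    a=capture(n)[:,:,::-1]; a=a[100:300,180:380]; im.append(cv2.resize(a,(400,400),interpolation=2))
cv2.imwrite('pics/2.png',cv2.hconcat(im))
E
```

```text
time_s: 1.88
tool_pos: [0.6119, -0.099, 0.0721]
eef_rot: [1.012, 1.321, -1.011]
wrist_force: [-0.5, -0.1, -0.1]
opening: 0.0001
t 1.88 pos [ 0.6119 -0.099   0.0721] tester xy [ 0.0014 -0.0856] slide if touching -0.0136 F tester [-0.5   0.05] Fz -0.14 open 0.0001
```

View pics/2.png

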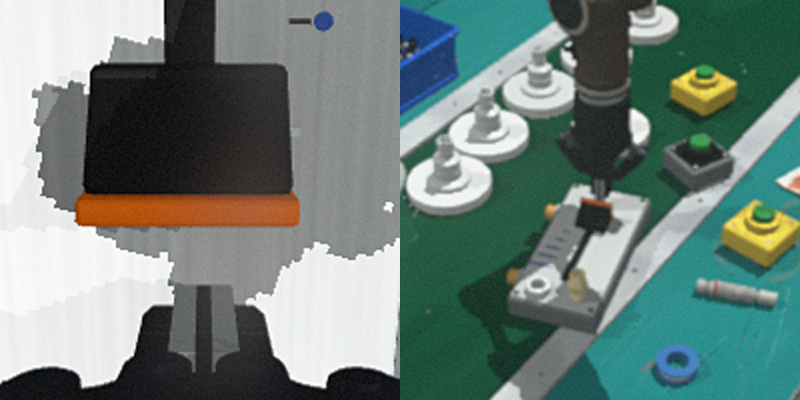

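```bash
python3 -m handwheel '[0,0,-0.15,0,0,0, 0.05,0,-0.3,0,0,0, 0.05,0,-0.38,0,0,0, 0.05,0,-0.38,0,0,0]'; python3 -c "from h import *;st()"
python3 -m handwheel '[0,0,-0.05,0,0,0, 0,0,-0.1,0,0,0,  0,0,-0.15,0,0,0, 0,0,-0.15,0,0,0]'; python3 - <<'E'
from h import *
st()
im=[]
for n in ['wrist','side']:
    a=capture(n)[:,:,::-1]; a=a[100:300,180:380]; im.append(cv2.resize(a,(400,400),interpolation=2))
cv2.imwrite('pics/3.png',cv2.hconcat(im))
E
```

```text
time_s: 2.48
tool_pos: [0.6068, -0.0837, 0.0689]
eef_rot: [1.012, 1.323, -1.012]
wrist_force: [-0.6, 0.6, 1.0]
opening: 0.0001
t 2.48 pos [ 0.6068 -0.0837  0.0689] tester xy [ 0.0005 -0.0695] slide if touching 0.0025 F tester [-0.47  0.75] Fz 1.02 open 0.0001
time_s: 2.98
tool_pos: [0.6054, -0.0782, 0.0691]
eef_rot: [1.012, 1.323, -1.012]
wrist_force: [-0.6, 0.0, -0.0]
opening: 0.0001
t 2.98 pos [ 0.6054 -0.0782  0.0691] tester xy [ 0.0006 -0.0639] slide if touching 0.0081 F tester [-0.57  0.16] Fz -0.00 open 0.0001
```

View pics/3.png

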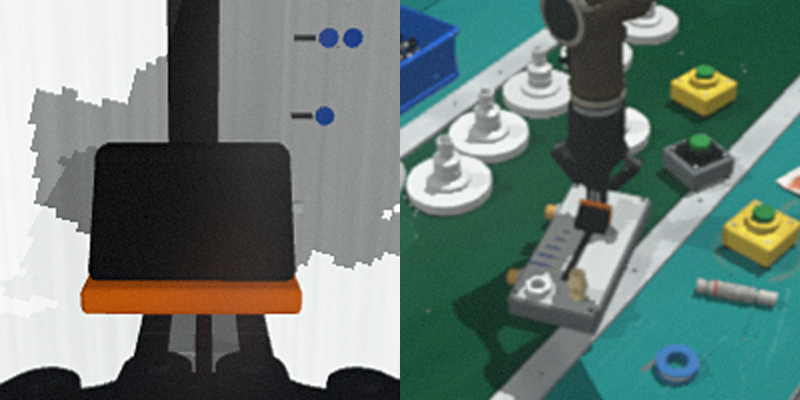

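```bash
S(){ python3 -c "from h import *;st()"; }
python3 -m handwheel '[0,0,-0.07,0,0,0, 0,0,-0.07,0,0,0]' >/dev/null; S
python3 -m handwheel '[0,0,-0.07,0,0,0, 0,0,-0.07,0,0,0]' >/dev/null; S
python3 -m handwheel '[0,0,-0.07,0,0,0, 0,0,-0.07,0,0,0]' >/dev/null; S
```

```text
t 3.33 pos [ 0.6047 -0.0754  0.0691] tester xy [ 0.0006 -0.061 ] slide if touching 0.0110 F tester [ 0.41 -0.06] Fz 0.14 open 0.0003
t 3.58 pos [ 0.6042 -0.0737  0.0691] tester xy [ 0.0006 -0.0592] slide if touching 0.0128 F tester [ 0.56 -4.57] Fz -0.37 open -0.0001
t 3.83 pos [ 0.6038 -0.0721  0.0692] tester xy [ 0.0006 -0.0575] slide if touching 0.0145 F tester [-1.54 -7.92] Fz -0.71 open 0.0001
```

```bash
S(){ python3 -c "from h import *;st()"; }
for i in 1 2 3; do :; done
python3 -m handwheel '[0,0,-0.05,0,0,0, 0,0,-0.05,0,0,0]' >/dev/null; S
python3 -m handwheel '[0,0,-0.05,0,0,0, 0,0,-0.05,0,0,0]' >/dev/null; S
python3 -m handwheel '[0,0,-0.05,0,0,0, 0,0,-0.05,0,0,0]' >/dev/null; S
```

```text
t 4.08 pos [ 0.6034 -0.0705  0.0692] tester xy [ 0.0006 -0.0559] slide if touching 0.0161 F tester [-1.01 -6.97] Fz -1.80 open -0.0000
t 4.33 pos [ 0.6029 -0.0688  0.0692] tester xy [ 0.0007 -0.0541] slide if touching 0.0179 F tester [-1.27 -8.31] Fz -1.96 open -0.0001
t 4.58 pos [ 0.6021 -0.0657  0.0692] tester xy [ 0.0006 -0.0509] slide if touching 0.0211 F tester [-0.04 -2.13] Fz -0.68 open -0.0004
```

```bash
cat > look.py <<'E'
from h import *
import sys
st(); cal=get_calibration('wrist'); a=capture('wrist')[:,:,::-1]; st()
cv2.imwrite(sys.argv[1],cv2.resize(a[100:300,180:380],(800,600) if 0 else (600,600),interpolation=2))
# predicted pointer column for slide s at deck, projected into crop
for s in (.029,.047,.065):
    y=-.045+s; p=np.r_[C+R2@[.023,y],.04]; print(s,((proj(cal,p)[0]-[180,100])*3).round(1))
E
python3 look.py pics/4.png
```

```text
t 4.58 pos [ 0.6021 -0.0657  0.0692] tester xy [ 0.0006 -0.0509] slide if touching 0.0211 F tester [-0.04 -2.13] Fz -0.68 open -0.0004
t 4.62 pos [ 0.6018 -0.0651  0.0691] tester xy [ 0.0006 -0.0502] slide if touching 0.0218 F tester [-0.24 -2.45] Fz 0.77 open -0.0000
0.029 [435.3 254.3]
0.047 [439.3 142.6]
0.065 [443.6  23.6]
```

View pics/4.png

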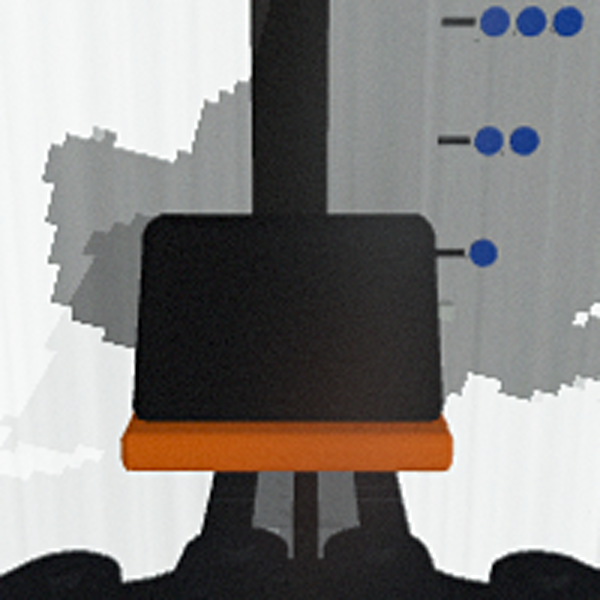

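```bash
S(){ python3 -c "from h import *;st()"; }
python3 -m handwheel '[0,0,-0.025,0,0,0, 0,0,-0.025,0,0,0]' >/dev/null; S
python3 -m handwheel '[0,0,-0.025,0,0,0, 0,0,-0.025,0,0,0]' >/dev/null; python3 look.py pics/5.png
```

```text
t 4.88 pos [ 0.6011 -0.0627  0.0689] tester xy [ 0.0005 -0.0477] slide if touching 0.0243 F tester [ 0.64 -0.22] Fz 0.63 open -0.0001
t 5.12 pos [ 0.6011 -0.0621  0.069 ] tester xy [ 0.0006 -0.0472] slide if touching 0.0248 F tester [-0.43  1.08] Fz -0.23 open -0.0002
t 5.17 pos [ 0.6011 -0.0622  0.0691] tester xy [ 0.0006 -0.0473] slide if touching 0.0247 F tester [-0.57  0.11] Fz -0.27 open -0.0002
0.029 [434.7 277. ]
0.047 [438.7 166.6]
0.065 [443.   49.2]
```

View pics/5.png

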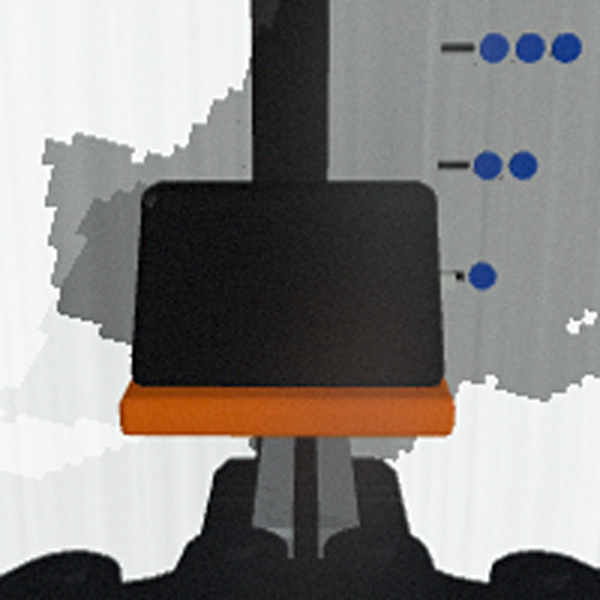

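```bash
S(){ python3 -c "from h import *;st()"; }
python3 -m handwheel '[0,0,-0.06,0,0,0, 0,0,-0.12,0,0,0, 0,0,-0.12,0,0,0]' >/dev/null; S
python3 -m handwheel '[0,0,-0.05,0,0,0, 0,0,-0.1,0,0,0, 0,0,-0.1,0,0,0]' >/dev/null; S
python3 -m handwheel '[0,0,-0.05,0,0,0, 0,0,-0.1,0,0,0, 0,0,-0.1,0,0,0]' >/dev/null; S
python3 -m handwheel '[0,0,-0.05,0,0,0, 0,0,-0.05,0,0,0, 0,0,-0.05,0,0,0]' >/dev/null; S
```

```text
t 5.55 pos [ 0.5998 -0.0577  0.0691] tester xy [ 0.0006 -0.0426] slide if touching 0.0294 F tester [ 0.33 -0.19] Fz 0.68 open -0.0001
t 5.92 pos [ 0.5994 -0.0558  0.0692] tester xy [ 0.0007 -0.0406] slide if touching 0.0314 F tester [-0.58 -5.35] Fz -1.37 open 0.0000
t 6.30 pos [ 0.5987 -0.053   0.0692] tester xy [ 0.0007 -0.0378] slide if touching 0.0342 F tester [-0.77 -8.15] Fz -1.65 open 0.0002
t 6.67 pos [ 0.5982 -0.051   0.0693] tester xy [ 0.0007 -0.0357] slide if touching 0.0363 F tester [-0.46 -8.27] Fz -2.33 open -0.0004
```

```bash
S(){ python3 -c "from h import *;st()"; }
python3 -m handwheel '[0,0,-0.04,0,0,0, 0,0,-0.04,0,0,0]' >/dev/null; S
python3 -m handwheel '[0,0,-0.03,0,0,0, 0,0,-0.03,0,0,0]' >/dev/null; S
python3 -m handwheel '[0,0,-0.025,0,0,0, 0,0,-0.025,0,0,0]' >/dev/null; S
```

```text
t 6.92 pos [ 0.5974 -0.0486  0.0692] tester xy [ 0.0007 -0.0332] slide if touching 0.0388 F tester [ 0.37 -4.38] Fz -2.10 open 0.0001
t 7.17 pos [ 0.5963 -0.0449  0.069 ] tester xy [ 0.0005 -0.0293] slide if touching 0.0427 F tester [0.28 0.02] Fz 0.14 open 0.0001
t 7.42 pos [ 0.5962 -0.0441  0.0691] tester xy [ 0.0006 -0.0285] slide if touching 0.0435 F tester [-0.26 -0.71] Fz -0.95 open 0.0001
```

```bash
S(){ python3 -c "from h import *;st()"; }
python3 look.py pics/6.png
python3 -m handwheel '[0,0,-0.06,0,0,0, 0,0,-0.1,0,0,0, 0,0,-0.1,0,0,0]' >/dev/null; S
python3 -m handwheel '[0,0,-0.05,0,0,0, 0,0,-0.08,0,0,0, 0,0,-0.08,0,0,0]' >/dev/null; S
```

```text
t 7.42 pos [ 0.5962 -0.0441  0.0691] tester xy [ 0.0006 -0.0285] slide if touching 0.0435 F tester [-0.26 -0.71] Fz -0.95 open 0.0001
t 7.47 pos [ 0.5962 -0.0442  0.069 ] tester xy [ 0.0006 -0.0286] slide if touching 0.0434 F tester [-0.22  0.51] Fz 0.24 open -0.0002
0.029 [430.9 384.9]
0.047 [434.7 281.2]
0.065 [438.7 171. ]
t 7.85 pos [ 0.5952 -0.0405  0.0691] tester xy [ 0.0006 -0.0248] slide if touching 0.0472 F tester [ 0.19 -0.06] Fz 0.66 open 0.0002
t 8.22 pos [ 0.5948 -0.0388  0.0692] tester xy [ 0.0007 -0.023 ] slide if touching 0.0490 F tester [-0.61 -5.75] Fz -1.10 open -0.0003
```

View pics/6.png

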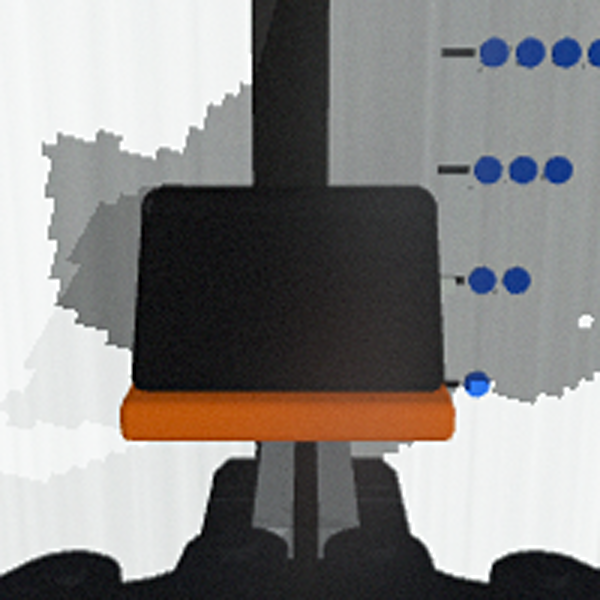

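Slide is in notch two (pointer level with two dots, row ≈280). Now the last climb, carefully.

```bash
S(){ python3 -c "from h import *;st()"; }
python3 -m handwheel '[0,0,-0.05,0,0,0, 0,0,-0.08,0,0,0, 0,0,-0.08,0,0,0]' >/dev/null; S
python3 -m handwheel '[0,0,-0.04,0,0,0, 0,0,-0.06,0,0,0, 0,0,-0.06,0,0,0]' >/dev/null; S
```

```text
t 8.60 pos [ 0.5943 -0.0369  0.0692] tester xy [ 0.0007 -0.021 ] slide if touching 0.0510 F tester [-0.53 -6.69] Fz -1.16 open -0.0002
t 8.97 pos [ 0.5938 -0.0349  0.0692] tester xy [ 0.0007 -0.019 ] slide if touching 0.0530 F tester [-0.3  -9.07] Fz -2.60 open 0.0001
```

```bash
S(){ python3 -c "from h import *;st()"; }
python3 -m handwheel '[0,0,-0.04,0,0,0, 0,0,-0.04,0,0,0, 0,0,-0.04,0,0,0]' >/dev/null; S
python3 -m handwheel '[0,0,-0.025,0,0,0, 0,0,-0.025,0,0,0]' >/dev/null; S
```

```text
t 9.35 pos [ 0.593  -0.0322  0.0692] tester xy [ 0.0007 -0.0162] slide if touching 0.0558 F tester [-0.6  -4.95] Fz -0.52 open -0.0002
t 9.60 pos [ 0.5922 -0.0295  0.0691] tester xy [ 0.0006 -0.0133] slide if touching 0.0587 F tester [0.27 1.74] Fz -0.76 open 0.0001
```

```bash
python3 -m handwheel '[0,0,0.1,0,0,0, 0,0,0.25,0,0,0, 0,0,0.25,0,0,0]' >/dev/null; python3 look.py pics/7.png
```

```text
t 9.97 pos [ 0.5951 -0.0397  0.0691] tester xy [ 0.0008 -0.024 ] slide if touching 0.0480 F tester [-0.54  0.05] Fz 0.33 open -0.0001
t 10.03 pos [ 0.595  -0.0395  0.0691] tester xy [ 0.0007 -0.0238] slide if touching 0.0482 F tester [-1.12 -0.94] Fz 1.33 open -0.0000
0.029 [428.9 409.7]
0.047 [432.5 307.5]
0.065 [436.4 199.1]
```

View pics/7.png

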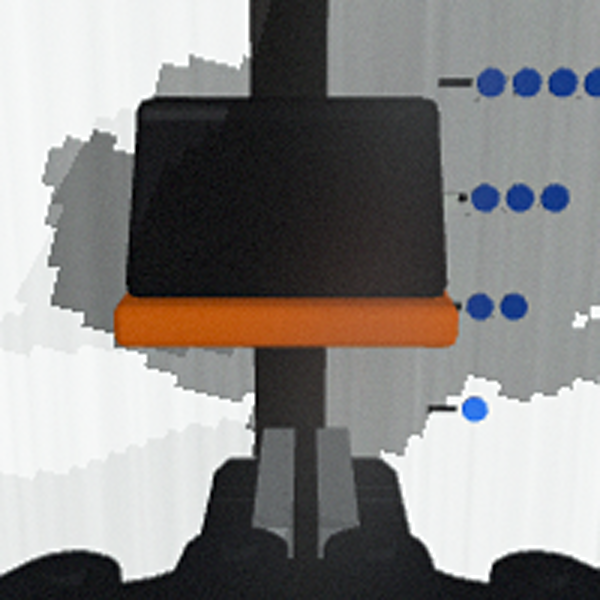

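```bash
python3 -m handwheel '[-1,0,0,0,0,0, -2,0,0,0,0,0, -3,0,0,0,0,0, -3,0,0,0,0,0]' >/dev/null; python3 - <<'E'
from h import *
s,R=st(); delta(s,R,[.565,-.34,.19])
E
```

```text
t 10.53 pos [ 0.598  -0.0396  0.1937] tester xy [ 0.0036 -0.0247] slide if touching 0.0473 F tester [-0.36 -0.05] Fz 0.13 open 0.0002
tool units [ 0.092 -2.761  7.032]
```

```bash
python3 -m handwheel '[0,-0.5,1.3,0,0,0, 0,-1,2.6,0,0,0, 0,-1.5,3.9,0,0,0, 0,-2,5.2,0,0,0, 0,-2.5,6.3,0,0,0, 0,-2.76,7,0,0,0, 0,-2.76,7,0,0,0, 0,-2.76,7,0,0,0]'; python3 - <<'E'
from h import *
st(); cal=get_calibration('wrist'); a=capture('wrist')[:,:,::-1]; np.save('cal8.npy',cal,allow_pickle=True)
cv2.imwrite('pics/8.png',a); print(proj(cal,[[.558,-.281,.063]]))
E
```

```text
time_s: 11.52
tool_pos: [0.5609, -0.3373, 0.1877]
eef_rot: [1.013, 1.326, -1.012]
wrist_force: [0.0, 0.2, 0.1]
opening: 0.0
t 11.53 pos [ 0.5609 -0.3373  0.1877] tester xy [-0.1101 -0.3023] slide if touching -0.2303 F tester [0.07 0.15] Fz 0.15 open 0.0000
[[295.72331263 135.42789286]]
```

View pics/8.png

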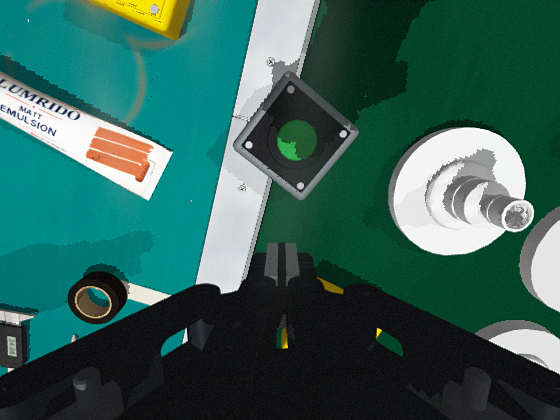

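```bash
python3 - <<'E'
from h import *
cal=np.load('cal8.npy',allow_pickle=True).item()
b=back(cal,[[297,140]],.063)[0]; q=back(cal,[[291,89],[343,134],[300,186],[249,145]],.041)
print(b,q.mean(0),np.linalg.norm(q-np.roll(q,1,0),axis=1))
p=q.mean(0); s,R=st(); delta(s,R,[*((b+p)[:2]/2),.095])
E
```

```text
[ 0.55988359 -0.28404748  0.063     ] [ 0.56005119 -0.28468363  0.041     ] [0.05647348 0.05612778 0.05639176 0.05579881]
t 11.57 pos [ 0.5612 -0.3369  0.188 ] tester xy [-0.1097 -0.302 ] slide if touching -0.2300 F tester [-0.18  0.68] Fz -0.14 open 0.0002
tool units [ 2.327  0.317 -1.272]
```

```bash
S(){ python3 -c "from h import *;st()"; }
python3 -m handwheel '[0,0.16,-0.7,0,0,0, 0.6,0.32,-1.27,0,0,0, 1.4,0.32,-1.27,0,0,0, 2.1,0.32,-1.27,0,0,0, 2.3,0.32,-1.27,0,0,0, 2.3,0.32,-1.27,0,0,0]' ; S
python3 -m handwheel '[0.15,0,0,0,0,0, 0.25,0,0,0,0,0, 0.25,0,0,0,0,0]' >/dev/null; S
python3 - <<'E'
from h import *
im=[]
for n in ['wrist','side']:
    a=capture(n)[:,:,::-1]; a=a[80:280,180:380] if n=='wrist' else a[100:220,270:390]; im.append(cv2.resize(a,(400,400),interpolation=2))
cv2.imwrite('pics/9.png',cv2.hconcat(im))
E
```

```text
time_s: 12.32
tool_pos: [0.5606, -0.2851, 0.0968]
eef_rot: [1.011, 1.324, -1.012]
wrist_force: [0.9, 0.0, -0.6]
opening: 0.0
t 12.32 pos [ 0.5606 -0.2851  0.0968] tester xy [-0.0967 -0.2519] slide if touching -0.1799 F tester [ 0.86 -0.19] Fz -0.62 open 0.0000
t 12.70 pos [ 0.5606 -0.2862  0.0872] tester xy [-0.097  -0.2529] slide if touching -0.1809 F tester [-0.66 -0.49] Fz 0.31 open -0.0003
```

View pics/9.png

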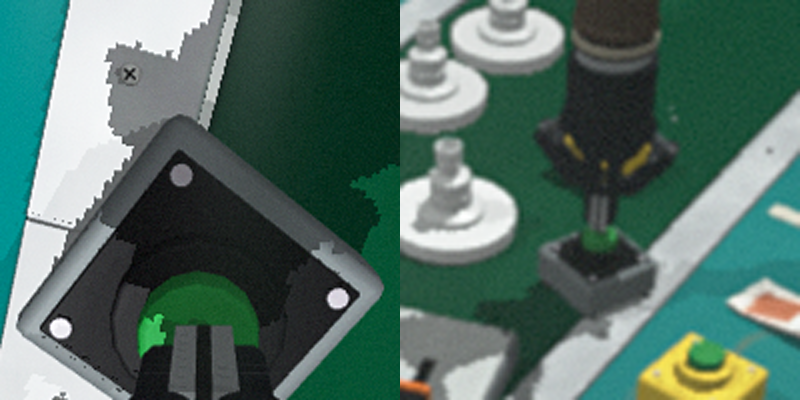

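```bash
S(){ python3 -c "from h import *;st()"; }
python3 -m handwheel '[0.15,0,0,0,0,0, 0.22,0,0,0,0,0, 0.22,0,0,0,0,0]' >/dev/null; S
python3 -m handwheel '[0.06,0,0,0,0,0, 0.06,0,0,0,0,0]' >/dev/null; S
python3 -m handwheel '[0.06,0,0,0,0,0, 0.06,0,0,0,0,0]' >/dev/null; S
```

```text
t 13.18 pos [ 0.5612 -0.2866  0.0787] tester xy [-0.0965 -0.2534] slide if touching -0.1814 F tester [ 0.38 -0.44] Fz 3.56 open -0.0002
t 13.43 pos [ 0.5612 -0.2865  0.0764] tester xy [-0.0965 -0.2534] slide if touching -0.1814 F tester [ 0.11 -0.09] Fz 3.76 open -0.0003
t 13.68 pos [ 0.5613 -0.2866  0.0759] tester xy [-0.0965 -0.2534] slide if touching -0.1814 F tester [-2.33  1.71] Fz 13.90 open 0.0005
```

```bash
python3 -m handwheel '[-0.3,0,0,0,0,0, -1,0,0,0,0,0, -2,0,0,0,0,0, -3,0,0,0,0,0, -3.5,0,0,0,0,0, -3.5,0,0,0,0,0, -3.5,0,0,0,0,0]' ; python3 - <<'E'
from h import *
st(); im=[]
for n in ['scene','side']:
    a=capture(n)[:,:,::-1]; a=a[160:290,230:360] if n=='scene' else a[145:275,225:355]; im.append(cv2.resize(a,(400,400),interpolation=2))
cv2.imwrite('pics/10.png',cv2.hconcat(im))
E
```

```text
time_s: 14.55
tool_pos: [0.5593, -0.2853, 0.2112]
eef_rot: [1.012, 1.327, -1.013]
wrist_force: [-0.3, 0.1, 0.0]
opening: 0.0003
t 14.55 pos [ 0.5593 -0.2853  0.2112] tester xy [-0.098  -0.2517] slide if touching -0.1797 F tester [-0.26  0.13] Fz 0.04 open 0.0003
```

View pics/10.png

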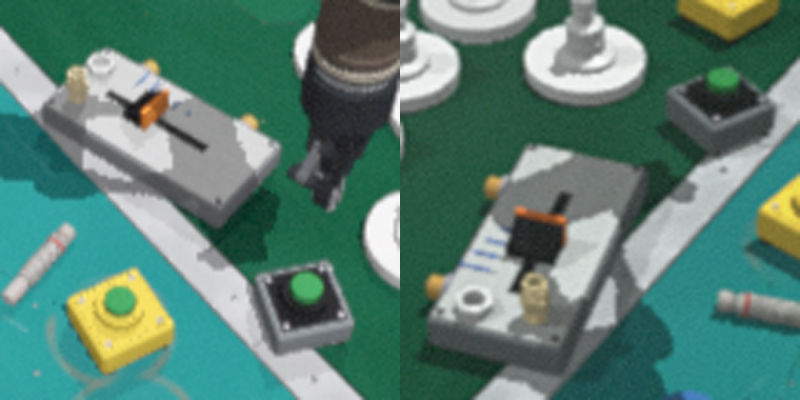

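The slide is still in notch three, the button is up, the loose parts are in place, and the arm is clear.

```bash
python3 -c "from bench import *;print(close_job())"
```

```text
the job is handed in; nothing more can be done
None
```

I set the tester to step three and pressed the start button. I handed the job in at about 14.6 s of the 54 s allowed.

- **Slide:** I pushed the orange plate from behind with the closed fingertips. It clicked over three ridges: each push rose to about 8–9 N and then fell to about zero. After I backed off, the wrist camera showed the pointer level with the three-dot mark. The final scene and side pictures were too coarse to measure it again, but showed the slide where I left it.
- **Start button:** I pressed the green button on the grey box until it bottomed out, at about 14 N with the fingertips about 57 mm above the bench. I then lifted clear. The final pictures show the button up, and the wrist force was about zero.
- **Loose parts:** The nipple, nut and plug gauge looked undisturbed in the final pictures. The arm never went near the tape, bottle or shower head, but I did not check those again.

No check failed. The only disagreement was the button position from the scene and side cameras, which differed by up to 9 mm. I measured it again with the wrist camera before pressing; there the button and the box's corner screws agreed within 1 mm.

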